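Hold a specimen tile flush with a spacer

TASK

Take the orange spacer from its stand and slide it upright, down to the bed, into the middle of the gap between a tile and the dark front bar, in the one mounting frame of the three whose gap is wide enough for it. Then push the spacer against the tile, firmly but without ramming, until the sprung tile is flush against the green stop ledge, and finish while still gripping the spacer and holding the tile pressed there for its photograph. The fingers must not push the tile themselves; leave the other two frames and the things around alone.

Things in the scene. Friction and masses are not known exactly. Their poses are not given: they have to be found in the camera images.
- spacer_mid (a point): Centre, half-way up, of the loose orange spacer (60 g), an upright slab 12 mm thick (x), 60 mm tall (z up): foot 60 mm long (y), 26 mm high; above it a grip tab 32 mm long (y). This point is 30 mm above its underside. Grip the tab across its thickness about 10 mm above this point, so that the fingers clear the tile. Starts upright in its stand.
- stand: Wooden stand fixed to the bench, 70 x 70 mm, 16 mm high, with a slot 16 mm wide along its y, open at both ends, floor of the slot 4 mm above the bench. Origin: centre of the underside. The spacer stands in the slot, lengthwise along y, and lifts straight out.
- frame_wide: Fixed mounting frame: yellow bed plate 124 (x) x 92 (y) x 6 mm, dark front bar (inner face x = -50 mm, top at 17 mm), green stop ledge (inner face x = +50 mm, top at 19 mm), both 86 mm long; open at the y ends. Origin: centre of underside; +x runs from dark bar to green ledge. Its tile carries a green leaf; the gap from bar to tile is 19 mm at rest: wide enough.
- frame_snug: Fixed mounting frame: yellow bed plate 124 (x) x 92 (y) x 6 mm, dark front bar (inner face x = -50 mm, top at 17 mm), green stop ledge (inner face x = +50 mm, top at 19 mm), both 86 mm long; open at the y ends. Origin: centre of underside; +x runs from dark bar to green ledge. Its tile carries four yellow root slices; gap 8 mm, tile gives 2 mm: too narrow.
- frame_tight: Fixed mounting frame: yellow bed plate 124 (x) x 92 (y) x 6 mm, dark front bar (inner face x = -50 mm, top at 17 mm), green stop ledge (inner face x = +50 mm, top at 19 mm), both 86 mm long; open at the y ends. Origin: centre of underside; +x runs from dark bar to green ledge. Its tile carries six brown seeds; gap 5 mm, tile gives 3 mm: too narrow.
- tile_wide (a joint): Travel of the leaf tile along its frame's +x: 0 = at rest against the springs, 0.008 m = flush against the green ledge. The springs push back with 3 N at rest and 5 N when flush.
- tile_edge (a point): Middle of the top of the leaf tile's near edge (facing the dark bar), 17 mm above the bench; at x = -31 mm of its frame at rest, -23 mm when flush. The white tile is 73 (x) x 76 (y) x 10 mm, underside 7 mm above the bench.
- seed_jar: Bystander: clear jar with a green lid, 56 mm across, 75 mm high, loose. Origin: centre of the underside.
- amber_bottle: Bystander: amber bottle, 50 mm across, 95 mm high, loose. Origin: centre of the underside.
- mortar: Bystander: white bowl, 90 mm across, 55 mm high, loose. Origin: centre of the underside.
- vase: Bystander: terracotta vase, 84 mm across, 105 mm high, loose. Origin: centre of the underside.
There are look-alikes about, which are no part of the job. Leave any purple or turquoise look-alike of the part that bears spacer_mid alone.

How it is judged:
By the outcome, as a careful person would: the job done as asked, in the order asked, and still so for the second after the job is handed in, while the arm keeps its last pose, push and grip.
It also fails if it takes over 38 s, if anything falls off the work surface, if the arm or the gripper's body presses on something with over 40 N, if the wrist force passes 120 N, or if a joint passes its speed limit or range.

ROBOT

A 6-joint arm with a two-finger parallel gripper is mounted at the origin on the work surface. World frame = base frame: x ahead of the robot, y to its left, z up, the work surface at z = 0. Lengths are in m, angles in rad, forces in N, time in s.
With the tool pointing down it reaches from about 0.35 to 0.975 m from the base axis. Payload 4.9 kg.
Tool frame: the origin (TCP) lies at the very end of the fingers, on their centre line; the grasp point (between the pads) lies 19 mm behind it (ctrl.grasp_offset is the distance from the TCP to the grasp point, in m); y points along the fingers, z is the direction in which the jaws open and shut, and the axes are right-handed (so a half turn about y gives the same grasp; the last joint's range is limited). The gripper opens to 85 mm and grips with 20 to 120 N. Pads are 22 mm wide; open, the fingers measure 114 mm over their backs; the gripper's body (76 mm by 85 mm) begins 54 mm behind the grasp point. The pads swing forward as they close: fully open they stand 13 mm farther back than shut.
Start: joints at [-1.421, 0.053, 1.613, -0, 1.476, -0.119], TCP at [0.166, -0.603, 0.231] pointing down, gripper open.
Joint ranges: [-3.01, 3.01], [-1.01, 2.22], [0.06, 2.58], [-1.02, 4.17], [0.09, 2.62], [-3.14, 3.14]. Speed limits (rad/s): [2.57, 2.57, 3.14, 3.14, 3.14, 3.14].

INTERFACE

Orientations are given as a rotation vector (axis times angle).
In Python, from station import ctrl, eyes, finish_job, find_in, regions_of, pinpoint gives the robot as it stands.
- The arm moves only by the tool play_rows, never from a script. Its argument "moves" is a list of rows, each an object of numbers: "x", "y", "z": the shift along the world's x, y, z in cm; "turn": the turn about the world's z in degrees; "jaw": the finger opening in cm, from 0 to 8.54. A call has 1 to 8 rows; each row shifts and turns the commanded pose from where the row before left it; what a row does not reach is not made up. A row lasts 1/12 s, in which the tool goes at most 41.7 mm and 7.16 degrees, less where a joint would pass 70% of its speed; a pose out of reach is approached as far as the arm can. A call is refused whole if a number of a shift passes 4.17 or a number of a turn 7.16, either way. A call with a gripper value outside its range is refused whole. The fingers move at their own pace and stop on an object; "squeeze" is the grip in N (left out, the last holds). Time passes only in rows, so rows that do not move let the fingers close. It gives the time, the measured TCP pose, the force and the opening at its end, in the units of the state.
- ctrl.get_obs(): the state, without advancing time (a new reading comes with each control period).
- eyes.get_image(name): name is "scene" or "top"; returns a dict with "img" (480x640x3 uint8, red, green, blue), "camera_matrix" (3x3 intrinsics, pixels), "cam_to_world" (4x4, takes a point from camera to world coordinates). Camera axes: x right, y up, looking along -z (the intrinsics and any distortion apply to the point x, -y, -z); pixel columns grow to the right and rows downward; lengths in m; the calibration is good to about 2 mm. A picture is of the moment at which its call begins. There is no depth.
- finish_job(): hands the job in, once; it reports no verdict.
Trained networks look in the newest picture that a camera, given by its name, has taken for a name from the list of things; names that differ only in an ending like _2 or _b are one class to them, and where a whole thing is asked for, a point or a joint stands for the part that bears it (a point fixed in the world has none). Each returns a list of dicts, best first, with "score" (0 to 1); they miss things now and then, are a little off and sometimes report something else, mostly with a low value. They report only what shows in the picture. A call takes as long as a camera call. They do not tell look-alikes from the thing itself.
- find_in(camera, query): "point" ([column, row] in pixels, amid what is visible of it).
- regions_of(camera, query): "pixels" (480x640 bool, what is visible of it) and "point" ([column, row] in pixels, amid what is visible of it).
- pinpoint(camera, query): "point" ([column, row] in pixels: a listed point, or the origin of a listed thing).
The state is a dict: "t": time; "q": joint angles; "dq": joint speeds; "effort": joint torques, N m; "tool_pos": TCP position; "tool_rot": TCP orientation; "contact_force": force on the tool from outside, world axes, zero at the start; "wrist_torque": the same for the moment, N m; "opening": finger opening in m.
Only numpy, scipy, OpenCV 4.12 (cv2) and the standard library are available. Lean on these libraries where they do the work, as an engineer would, in place of code of your own. Each camera call takes 0.05 s, during which the arm holds its last target.

## Working session

There is one attempt and no reset: what is moved stays moved. The work goes in short steps, Python scripts to look and compute and a tool call to move; the robot and the scene stay as the last step left them, time stands still between calls to the robot, and variables do not carry over. Pictures are saved under pics/ and viewed, and the job is handed in when it is done.

Besides the shell and the picture viewer there is one more tool, called after ">>>" by a JSON object that holds its "op" and its "data". play_rows: Moves the arm, as the interface text tells. Its arguments: {"type":"object","properties":{"moves":{"type":"array"},"squeeze":{"type":"number"}},"required":["moves"]}

```bash
mkdir -p pics; ls; python3 - <<'E'
from station import ctrl, eyes, find_in, regions_of, pinpoint
import cv2
print(ctrl.get_obs(), ctrl.grasp_offset)
for n in ("scene","top"):
    d=eyes.get_image(n); cv2.imwrite(f"pics/{n}0.png",d["img"][:,:,::-1]); print(n,d["camera_matrix"],d["cam_to_world"],[k for k in d])
    for q in ("spacer_mid","frame_wide","tile_edge","stand","frame_snug","frame_tight"):
        print(q,[(round(r["score"],2),[round(float(v),1) for v in r["point"]]) for r in pinpoint(n,q)])
E
```

```text
pics
{'t': 0.0, 'q': array([-1.42099348e+00,  5.33575246e-02,  1.61428975e+00, -6.85947809e-07,
        1.47599231e+00, -1.19009418e-01]), 'dq': array([-0.00145715, -0.00113681,  0.00026406, -0.00070814,  0.0002035 ,
        0.00122338]), 'effort': array([ 1.99771762e-05, -3.93683231e+01, -3.70174563e+01, -8.63173204e-05,
        7.13426038e-03,  4.31440526e-06]), 'tool_pos': array([ 0.16589307, -0.60193935,  0.23006514]), 'tool_rot': array([-0.28099339,  2.07992044, -2.0756292 ]), 'contact_force': array([ 0.05572258, -0.12605492, -0.53833292]), 'wrist_torque': array([ 0.0010952 ,  0.03965674, -0.00518871]), 'opening': 0.08538346575653907} 0.0187
scene [[437.71244697   0.         324.45048883]
 [  0.         437.71244697 236.90929388]
 [  0.           0.           1.        ]] [[ 0.8797063  -0.35452129  0.31690924  0.79902061]
 [ 0.47524038  0.67822797 -0.56049389 -0.54914691]
 [-0.01622969  0.64367808  0.76512426  0.68210119]
 [ 0.          0.          0.          1.        ]] ['img', 'camera_matrix', 'cam_to_world']
spacer_mid [(0.79, [146.1, 375.0]), (0.7, [148.4, 316.0]), (0.69, 
[... 270 characters left out ...]
 329.88754273]
 [  0.         473.11788784 240.2387017 ]
 [  0.           0.           1.        ]] [[ 0.00208585  0.99616673 -0.08744999  0.46610997]
 [-0.99991581  0.00319764  0.0125753  -0.06474384]
 [ 0.01280672  0.0874164   0.99608953  1.22226594]
 [ 0.          0.          0.          1.        ]] ['img', 'camera_matrix', 'cam_to_world']
spacer_mid [(0.74, [472.1, 238.0]), (0.67, [404.2, 312.7]), (0.65, [446.4, 334.2]), (0.56, [440.3, 278.5]), (0.51, [476.8, 300.9])]
frame_wide [(0.89, [265.0, 255.9])]
tile_edge [(0.68, [263.9, 324.0]), (0.63, [259.9, 265.9])]
stand [(0.73, [434.1, 281.5]), (0.54, [261.7, 268.5])]
frame_snug [(0.61, [353.6, 235.8])]
frame_tight [(0.82, [184.0, 270.3])]
```

View pics/scene0.png

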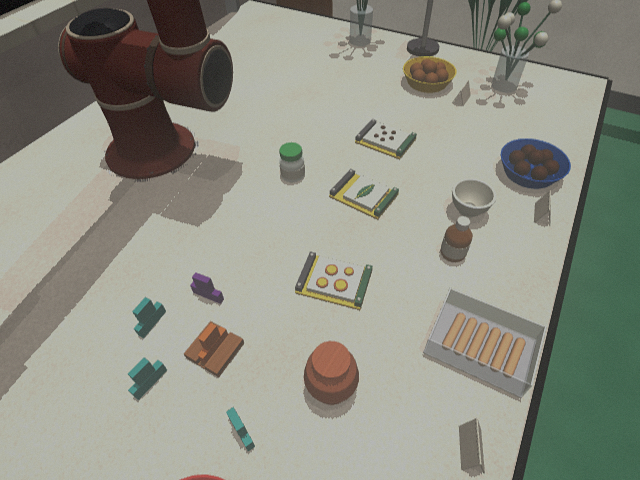

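View pics/top0.png

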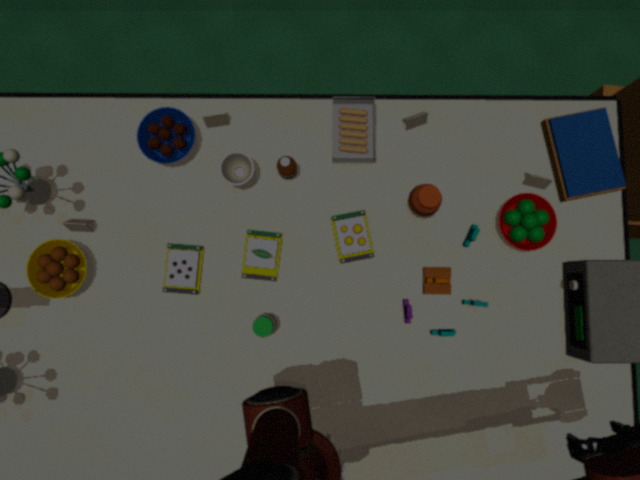

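```bash
cat > h.py <<'E'
import numpy as np, cv2
def proj(d,P):
    K=d["camera_matrix"];T=d["cam_to_world"]
    P=np.atleast_2d(P); c=(P-T[:3,3])@T[:3,:3]; c=c*[1,-1,-1]
    p=c@K.T; return p[:,:2]/p[:,2:]
def ray(d,uv,z):
    K=d["camera_matrix"];T=d["cam_to_world"]
    v=np.linalg.inv(K)@[uv[0],uv[1],1]; v=T[:3,:3]@(v*[1,-1,-1]); o=T[:3,3]
    return o+v*(z-o[2])/v[2]
def crop(img,c,r,s,name,gain=1.0):
    x0,y0=int(c[0]-r),int(c[1]-r*0.75)
    a=img[y0:y0+int(1.5*r),x0:x0+2*r,::-1]
    a=np.clip(a.astype(float)*gain,0,255).astype(np.uint8)
    cv2.imwrite(name,cv2.resize(a,None,fx=s,fy=s,interpolation=cv2.INTER_CUBIC)); print(name,"origin",x0,y0,"scale",s)
E
python3 - <<'E'
from station import eyes
from h import *
S=eyes.get_image("scene");T=eyes.get_image("top")
crop(S["img"],(215,347),40,10,"pics/s_sp.png")
crop(T["img"],(437,280),40,10,"pics/t_sp.png",2)
crop(S["img"],(364,193),40,10,"pics/s_fr.png")
crop(T["img"],(262,255),40,10,"pics/t_fr.png",2)
print("spacer",ray(S,(213.4,340.6),.034),ray(T,(440.3,278.5),.034))
print("stand",ray(S,(214.7,349.4),0),ray(T,(434.1,281.5),0))
print("frame",ray(S,(364.1,194.5),0),ray(T,(265,255.9),0))
print("edge",ray(S,(354,187.8),.017),ray(T,(259.9,265.9),.017))
print("jar",ray(S,(291,178),0),ray(T,(263,326),.075))
E
```

```text
pics/s_sp.png origin 175 317 scale 10
pics/t_sp.png origin 397 250 scale 10
pics/s_fr.png origin 324 163 scale 10
pics/t_fr.png origin 222 225 scale 10
spacer [ 0.47541801 -0.35102114  0.034     ] [ 0.47487339 -0.35722875  0.034     ]
stand [ 0.47038739 -0.35255036  0.        ] [ 0.46737057 -0.34940373  0.        ]
frame [0.53598247 0.09907912 0.        ] [0.53229376 0.08726217 0.        ]
edge [0.51410442 0.09167784 0.017     ] [0.50590863 0.09772574 0.017     ]
jar [0.36407991 0.07071157 0.        ] [0.36038747 0.08035177 0.075     ]
```

View pics/s_sp.png

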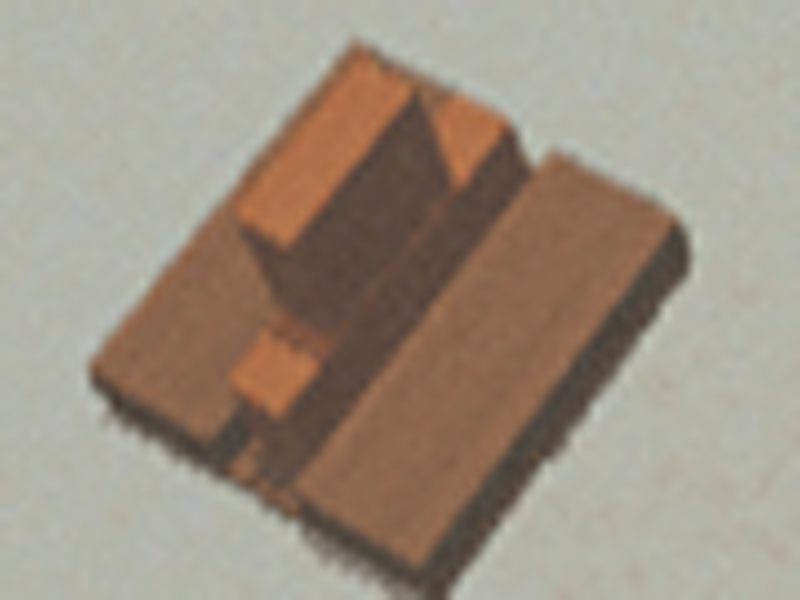

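View pics/t_sp.png

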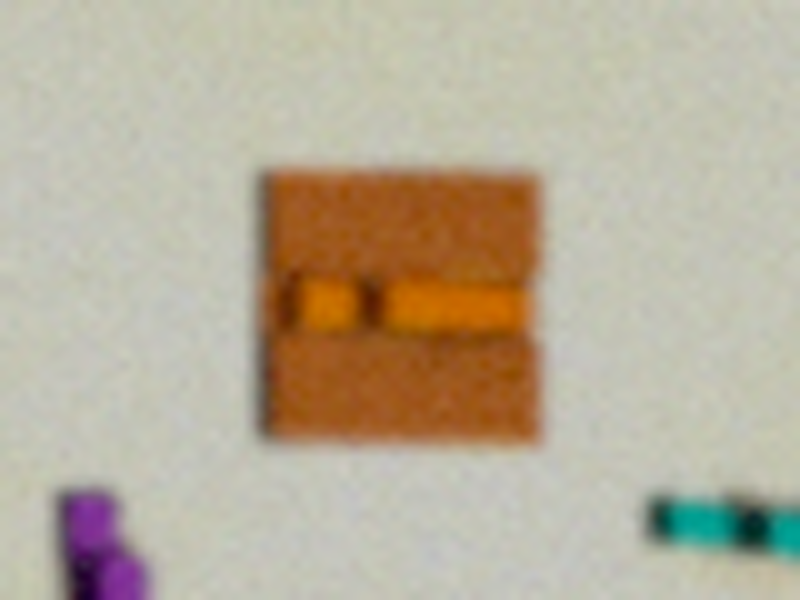

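View pics/s_fr.png

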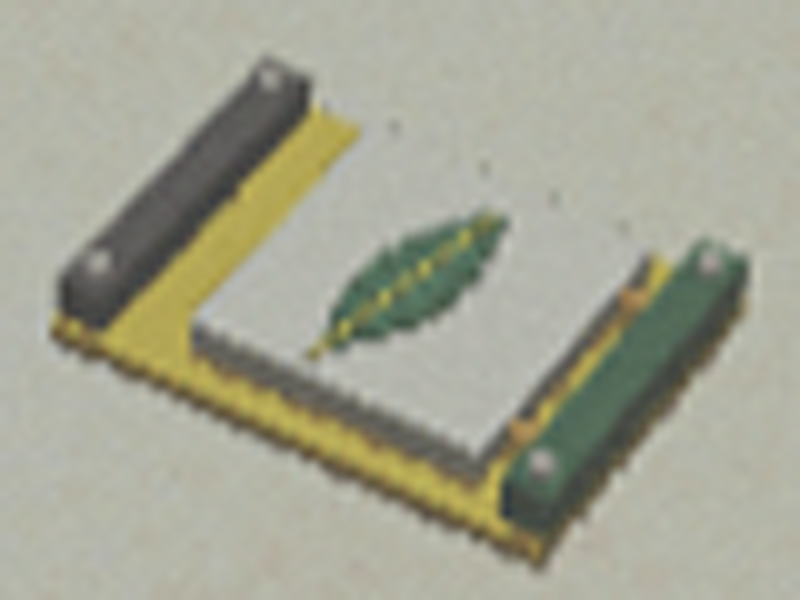

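View pics/t_fr.png

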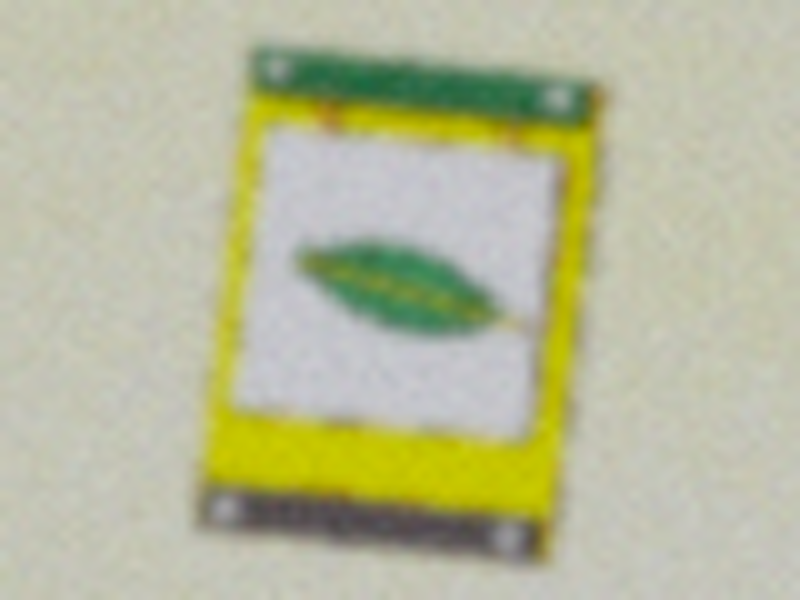

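```bash
cat > fit.py <<'E'
from h import *
from scipy.optimize import least_squares
def fit(obs,x0):
    # obs: list of (d, origin, [(px,py,X,Y,Z)mm])
    def res(p,sub=None):
        out=[]
        for i,(d,o,L) in enumerate(obs):
            if sub is not None and i!=sub: continue
            L=np.array(L,float); uv=np.array(o)+(L[:,:2]+.5)/10-.5
            c,s=np.cos(p[2]),np.sin(p[2]); X=L[:,2:]/1e3
            P=np.c_[p[0]+c*X[:,0]-s*X[:,1],p[1]+s*X[:,0]+c*X[:,1],X[:,2]]
            out.append((proj(d,P)-uv).ravel())
        return np.concatenate(out)
    for sub in [None]+list(range(len(obs))):
        r=least_squares(res,x0,args=(sub,),loss="soft_l1",x_scale=[.01,.01,.01])
        print("sub",sub,"xy mm",np.round(r.x[:2]*1e3,1),"yaw deg",round(np.degrees(r.x[2]),2),"res px",np.round(res(r.x,sub),1))
E
python3 - <<'E'
from station import eyes
from fit import *
S=eyes.get_image("scene");T=eyes.get_image("top")
print("frame")
fit([(T,(222,225),[(268,128,42,38,17),(560,155,42,-38,17),(530,440,-31,-38,17),(235,408,-31,38,17),(203,487,-50,43,17),(545,520,-50,-43,17),(250,95,50,43,19),(592,125,50,-43,19)]),
 (S,(324,163),[(192,322,-31,-38,17),(362,125,-31,38,17),(480,450,42,-38,17),(650,255,42,38,17),(308,82,-50,43,17),(510,490,50,-43,19),(705,238,50,43,19),(540,555,62,-46,6),(57,325,-62,-46,6)])],[.535,.095,-.1])
print("stand")
fit([(T,(397,250),[(265,172,35,35,16),(540,175,35,-35,16),(543,440,-35,-35,16),(270,437,-35,35,16)]),
 (S,(175,317),[(93,365,-35,-35,16),(425,565,35,-35,16),(685,220,35,35,16),(555,155,8,35,16),(300,490,8,-35,16)])],[.47,-.35,0])
print("spacer tab")
fit([(T,(397,250),[(386,282,6,16,64),(526,284,6,-16,64),(530,336,-6,-16,64),(382,334,-6,16,64)]),
 (S,(175,317),[(357,45,-6,16,64),(415,92,6,16,64),(288,250,6,-16,64),(238,218,-6,-16,64),(277,418,6,-30,30),(230,380,-6,-30,30),(505,125,6,30,30)])],[.47,-.35,0])
E
```

```text
frame
sub None xy mm [535.  95.] yaw deg -5.47 res px [-0.2 -0.7  0.2 -0.5  0.2 -0.5 -0.1 -0.2  0.3 -0.8 -0.2 -0.8 -0.1 -0.8
 -0.7 -0.4 -0.8  0.   0.3 -0.2 -0.2  0.5  0.2 -1.  -0.4 -0.2 -1.  -1.2
 -0.9  0.1 -0.2 -0.2 -1.3  0.1]
sub 0 xy mm [533.5  94.7] yaw deg -5.6 res px [-0.1 -0.1  0.4  0.2  0.2  0.1 -0.1  0.3  0.3 -0.3 -0.1 -0.2  0.  -0.2
 -0.6  0.2]
sub 1 xy mm [536.2  94.9] yaw deg -5.53 res px [-0.4  0.2  0.8 -0.   0.3  0.7  0.7 -0.8  0.1 -0.  -0.5 -0.9 -0.4  0.3
  0.3 -0.  -0.8  0.3]
stand
sub None xy mm [ 472.2 -352.8] yaw deg -0.86 res px [ 0.1 -1.1 -0.1 -0.9 -0.2  0.1 -0.4 -0.1 -0.8  0.4 -0.   0.4  0.2 -0.6
  0.2 -1.1 -0.9  0. ]
sub 0 xy mm [ 470.9 -353.2] yaw deg -0.32 res px [ 0.1 -0.5 -0.1 -0.6  0.   0.5 -0.1  0.6]
sub 1 xy mm [ 472.7 -352.6] yaw deg -1.32 res px [-0.5  0.3  0.1  0.5  0.5 -0.3  0.6 -0.9 -0.7  0.1]
spacer tab
sub None xy mm [ 471.3 -352.8] yaw deg -0.41 res px [-0.2 -0.4 -1.2 -0.5 -1.5 -0.8  0.3 -0.7 -0.3  0.9 -0.1 -0.6 -0.2 -0.1
 -1.3 -0.3  0.2  0.1 -1.1  0.6  0.4 -0.6]
sub 0 xy mm [ 469.9 -354.3] yaw deg -0.79 res px [ 0.5  0.1 -0.5  0.1 -0.9 -0.1  0.9 -0.1]
sub 1 xy mm [ 471.8 -352.5] yaw deg -0.48 res px [ 0.1  0.9  0.2 -0.6  0.1 -0.1 -1.  -0.3  0.5  0.1 -0.8  0.5  0.7 -0.5]
```

```bash
python3 - <<'E'
from scipy.spatial.transform import Rotation as R
from station import ctrl
o=ctrl.get_obs(); m=R.from_rotvec(o["tool_rot"]).as_matrix(); print(m.round(4)); import numpy as np
print("jaw axis yaw",np.degrees(np.arctan2(m[1,2],m[0,2])),o["tool_pos"])
E
```

```text
[[-9.641e-01  0.000e+00  2.656e-01]
 [-2.656e-01 -1.000e-04 -9.641e-01]
 [-0.000e+00 -1.000e+00  1.000e-04]]
jaw axis yaw -74.59904404986264 [ 0.1659874  -0.60254758  0.23136111]
```

>>> {"op": "play_rows", "data": {"moves": [{"x": 2.78,"y": 2.27,"turn": 6.74,"jaw": 5},{"x": 2.78,"y": 2.27,"turn": 6.74,"jaw": 5},{"x": 2.78,"y": 2.27,"turn": 6.74,"jaw": 5},{"x": 2.78,"y": 2.27,"turn": 6.74,"jaw": 5},{"x": 2.78,"y": 2.27,"turn": 6.74,"jaw": 5},{"x": 2.78,"y": 2.27,"turn": 6.74,"jaw": 5},{"x": 2.78,"y": 2.27,"turn": 6.74,"jaw": 5},{"x": 2.78,"y": 2.27,"turn": 6.74,"jaw": 5}]}}

```text
invalid input
```

>>> {"op": "play_rows", "data": {"moves": [{"x": 2.77,"y": 2.26,"z": -2.5,"turn": 6.73},{"x": 2.77,"y": 2.26,"z": -2.5,"turn": 6.73},{"x": 2.77,"y": 2.27,"z": -2.5,"turn": 6.73},{"z": -2},{"z": -1},{},{}]}}

```text
invalid input
```

```bash
cat > st.py <<'E'
from scipy.spatial.transform import Rotation as R
from station import ctrl,eyes
import numpy as np
o=ctrl.get_obs(); m=R.from_rotvec(o["tool_rot"]).as_matrix()
print("t",o["t"],"pos",o["tool_pos"].round(4),"yaw",np.degrees(np.arctan2(m[1,2],m[0,2])).round(2),"F",o["contact_force"].round(2),"open",round(o["opening"],4))
E
python3 - <<'E'
from st import *
from h import *
S=eyes.get_image("scene"); crop(S["img"],(215,330),60,6,"pics/s1.png")
T=eyes.get_image("top"); crop(T["img"],(437,280),60,6,"pics/t1.png",2)
E
```

```text
t 0.9 pos [ 0.166  -0.6025  0.2314] yaw -74.6 F [-0.61 -0.24  0.51] open 0.0851
pics/s1.png origin 155 285 scale 6
pics/t1.png origin 377 235 scale 6
```

>>> {"op": "play_rows", "data": {"moves": [{"x": 2.78,"y": 2.27,"z": 0,"turn": 6.74,"jaw": 5}], "squeeze": 60}}

```text
t: 1.08
tool_pos: [0.1906, -0.5822, 0.2313]
tool_rot: [-0.392, 2.011, -2.014]
contact_force: [-0.4, 0.6, 0.8]
opening: 0.0749
```

>>> {"op": "play_rows", "data": {"moves": [{"x": 2.78,"y": 2.27,"z": 0,"turn": 6.74,"jaw": 5},{"x": 2.78,"y": 2.27,"z": 0,"turn": 6.74,"jaw": 5},{"x": 2.78,"y": 2.27,"z": 0,"turn": 6.74,"jaw": 5},{"x": 2.78,"y": 2.27,"z": 0,"turn": 6.74,"jaw": 5},{"x": 2.78,"y": 2.27,"z": 0,"turn": 6.74,"jaw": 5},{"x": 2.78,"y": 2.27,"z": 0,"turn": 6.74,"jaw": 5},{"x": 2.78,"y": 2.27,"z": 0,"turn": 6.74,"jaw": 5}]}}

```text
t: 1.67
tool_pos: [0.3895, -0.4196, 0.2315]
tool_rot: [-1.02, 1.465, -1.466]
contact_force: [0.9, -1.1, 0.5]
opening: 0.0497
```

>>> {"op": "play_rows", "data": {"moves": [{"x": 2.78,"y": 2.27,"z": -2.5,"turn": 6.74,"jaw": 5},{"x": 2.78,"y": 2.27,"z": -2.5,"turn": 6.74,"jaw": 5},{"x": 2.77,"y": 2.27,"z": -2.5,"turn": 6.7,"jaw": 5},{"x": 0,"y": 0,"z": -2,"turn": 0,"jaw": 5},{"x": 0,"y": 0,"z": -1,"turn": 0,"jaw": 5},{"x": 0,"y": 0,"z": 0,"turn": 0,"jaw": 5},{"x": 0,"y": 0,"z": 0,"turn": 0,"jaw": 5}]}}

```text
t: 2.25
tool_pos: [0.4673, -0.3566, 0.1299]
tool_rot: [-1.205, 1.217, -1.216]
contact_force: [-0.1, -1.1, 0.3]
opening: 0.0499
```

```bash
python3 - <<'E'
from st import *
from h import *
S=eyes.get_image("scene"); crop(S["img"],(215,330),60,6,"pics/s1.png")
T=eyes.get_image("top"); crop(T["img"],(437,280),60,6,"pics/t1.png",2)
E
```

```text
t 2.25 pos [ 0.4673 -0.3566  0.1299] yaw -0.57 F [-0.05 -1.07  0.34] open 0.0499
pics/s1.png origin 155 285 scale 6
pics/t1.png origin 377 235 scale 6
```

View pics/s1.png

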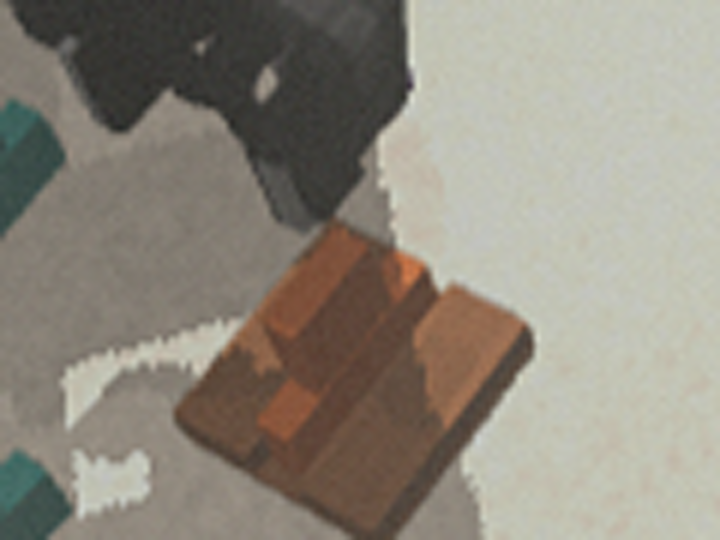

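>>> {"op": "play_rows", "data": {"moves": [{"x": 0.42,"y": 0.36,"z": 0,"turn": 0,"jaw": 5},{"x": 0,"y": 0,"z": -2.5,"turn": 0,"jaw": 5},{"x": 0,"y": 0,"z": -2.0,"turn": 0,"jaw": 5},{"x": 0,"y": 0,"z": 0,"turn": 0,"jaw": 5},{"x": 0,"y": 0,"z": 0,"turn": 0,"jaw": 5}]}}

```text
t: 2.77
tool_pos: [0.4715, -0.3523, 0.0847]
tool_rot: [-1.205, 1.217, -1.215]
contact_force: [0.0, -0.2, 0.4]
opening: 0.0501
```

```bash
python3 - <<'E'
from st import *
from h import *
S=eyes.get_image("scene"); crop(S["img"],(215,335),40,10,"pics/s2.png")
E
```

```text
t 2.7667 pos [ 0.4715 -0.3523  0.0847] yaw -0.54 F [ 0.02 -0.19  0.38] open 0.0501
pics/s2.png origin 175 305 scale 10
```

View pics/s2.png

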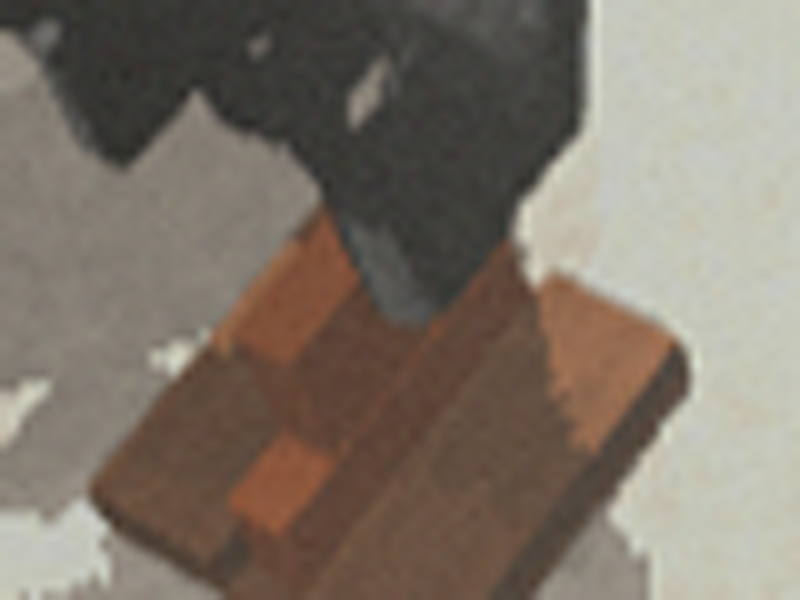

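Orange tab sits between the fingers (orange chosen at scene (213,341); turquoise (148,316), (146,375), (238,427) and purple (206,287) ruled out by colour). Descending.

>>> {"op": "play_rows", "data": {"moves": [{"x": 0,"y": -0.07,"z": -2.0,"turn": 0,"jaw": 5},{"x": 0,"y": 0,"z": -2.0,"turn": 0,"jaw": 5},{"x": 0,"y": 0,"z": -1.3,"turn": 0,"jaw": 5},{"x": 0,"y": 0,"z": -0.5,"turn": 0,"jaw": 5},{"x": 0,"y": 0,"z": 0,"turn": 0,"jaw": 5},{"x": 0,"y": 0,"z": 0,"turn": 0,"jaw": 5}]}}

```text
t: 3.32
tool_pos: [0.4725, -0.3537, 0.0278]
tool_rot: [-1.205, 1.215, -1.217]
contact_force: [-0.3, 0.5, -1.0]
opening: 0.0502
```

>>> {"op": "play_rows", "data": {"moves": [{"x": 0,"y": 0,"z": 0,"turn": 0,"jaw": 3},{"x": 0,"y": 0,"z": 0,"turn": 0,"jaw": 2},{"x": 0,"y": 0,"z": 0,"turn": 0,"jaw": 1.6},{"x": 0,"y": 0,"z": 0,"turn": 0,"jaw": 1.4},{"x": 0,"y": 0,"z": 0,"turn": 0,"jaw": 1.2},{"x": 0,"y": 0,"z": 0,"turn": 0,"jaw": 0.5},{"x": 0,"y": 0,"z": 0,"turn": 0,"jaw": 0},{"x": 0,"y": 0,"z": 0,"turn": 0,"jaw": 0}], "squeeze": 60}}

```text
t: 3.98
tool_pos: [0.4722, -0.3534, 0.0274]
tool_rot: [-1.205, 1.215, -1.216]
contact_force: [-1.0, 0.6, 2.6]
opening: 0.0111
```

>>> {"op": "play_rows", "data": {"moves": [{"x": 0,"y": 0,"z": 0,"turn": 0,"jaw": 0},{"x": 0,"y": 0,"z": 0,"turn": 0,"jaw": 0}]}}

```text
t: 4.15
tool_pos: [0.4722, -0.3534, 0.0274]
tool_rot: [-1.205, 1.215, -1.216]
contact_force: [-1.1, 0.8, 4.8]
opening: 0.0114
```

```bash
python3 - <<'E'
from st import *
from h import *
S=eyes.get_image("scene"); crop(S["img"],(215,335),40,10,"pics/s3.png")
E
```

```text
t 4.15 pos [ 0.4722 -0.3534  0.0274] yaw -0.5 F [-1.1   0.82  4.8 ] open 0.0114
pics/s3.png origin 175 305 scale 10
```

View pics/s3.png

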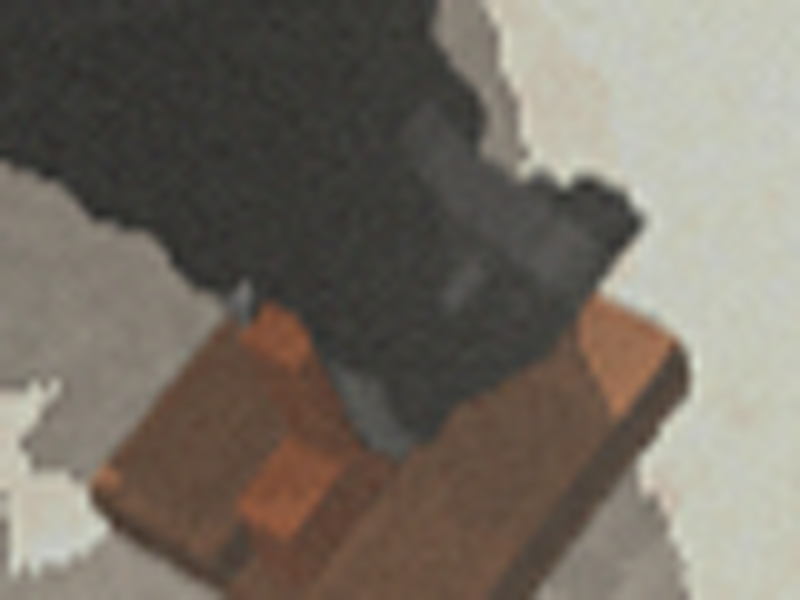

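>>> {"op": "play_rows", "data": {"moves": [{"x": 0,"y": 0,"z": 0.5,"turn": 0,"jaw": 0},{"x": 0,"y": 0,"z": 1,"turn": 0,"jaw": 0},{"x": 0,"y": 0,"z": 2,"turn": 0,"jaw": 0},{"x": 0,"y": 0,"z": 2.5,"turn": 0,"jaw": 0},{"x": 0,"y": 0,"z": 2.5,"turn": 0,"jaw": 0},{"x": 0,"y": 1,"z": 1,"turn": 0,"jaw": 0},{"x": 0,"y": 2,"z": 0.5,"turn": 0,"jaw": 0},{"x": 0.2,"y": 3,"z": 0,"turn": -0.5,"jaw": 0}]}}

```text
t: 4.87
tool_pos: [0.4745, -0.294, 0.1289]
tool_rot: [-1.199, 1.221, -1.227]
contact_force: [0.6, 0.7, -1.2]
opening: 0.011
```

>>> {"op": "play_rows", "data": {"moves": [{"x": 0.2,"y": 3.5,"z": 0,"turn": -0.5,"jaw": 0},{"x": 0.2,"y": 3.5,"z": 0,"turn": -0.5,"jaw": 0},{"x": 0.2,"y": 3.5,"z": 0,"turn": -0.5,"jaw": 0},{"x": 0.2,"y": 3.5,"z": 0,"turn": -0.5,"jaw": 0},{"x": 0.2,"y": 3.5,"z": 0,"turn": -0.5,"jaw": 0},{"x": 0.2,"y": 3.5,"z": 0,"turn": -0.5,"jaw": 0},{"x": 0.2,"y": 3.5,"z": 0,"turn": -0.5,"jaw": 0},{"x": 0.2,"y": 3.5,"z": 0,"turn": -0.5,"jaw": 0}]}}

```text
t: 5.53
tool_pos: [0.4889, -0.0108, 0.1262]
tool_rot: [-1.167, 1.274, -1.273]
contact_force: [0.8, -0.2, -0.6]
opening: 0.0113
```

>>> {"op": "play_rows", "data": {"moves": [{"x": 0.2,"y": 3,"z": 0,"turn": -0.5,"jaw": 0},{"x": 0.2,"y": 2.5,"z": 0,"turn": 0,"jaw": 0},{"x": 0.1,"y": 2,"z": 0,"turn": 0,"jaw": 0},{"x": 0,"y": 1.5,"z": 0,"turn": 0,"jaw": 0},{"x": 0,"y": 1,"z": 0,"turn": 0,"jaw": 0},{"x": 0,"y": 0,"z": 0,"turn": 0,"jaw": 0},{"x": 0,"y": 0,"z": 0,"turn": 0,"jaw": 0}]}}

```text
t: 6.12
tool_pos: [0.4944, 0.087, 0.1264]
tool_rot: [-1.164, 1.279, -1.279]
contact_force: [-0.2, -0.1, -0.7]
opening: 0.0113
```

```bash
python3 - <<'E'
from st import *
from h import *
S=eyes.get_image("scene"); crop(S["img"],(350,170),60,6,"pics/s4.png")
E
```

```text
t 6.1167 pos [0.4944 0.087  0.1264] yaw -5.44 F [-0.17 -0.12 -0.69] open 0.0113
pics/s4.png origin 290 125 scale 6
```

View pics/s4.png

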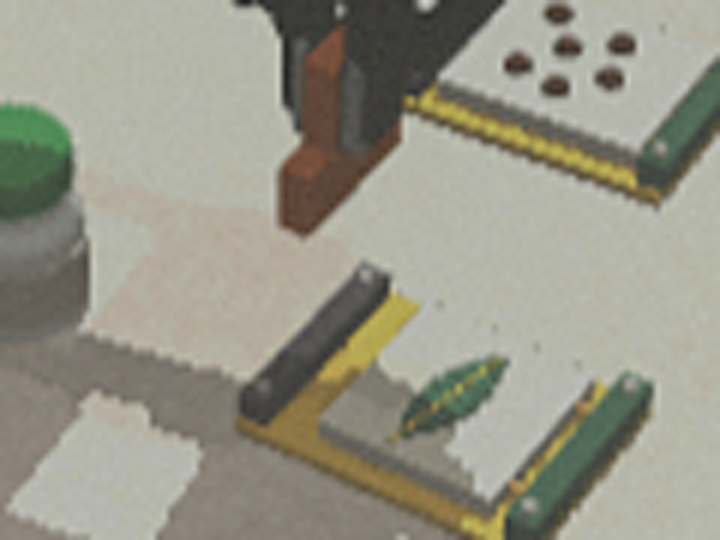

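>>> {"op": "play_rows", "data": {"moves": [{"x": 0,"y": 0.6,"z": 0,"turn": 0,"jaw": 0},{"x": 0,"y": 0.6,"z": -1.5,"turn": 0,"jaw": 0},{"x": 0,"y": 0,"z": -2.0,"turn": 0,"jaw": 0},{"x": 0,"y": 0,"z": -1.8,"turn": 0,"jaw": 0},{"x": 0,"y": 0,"z": -1,"turn": 0,"jaw": 0},{"x": 0,"y": 0,"z": 0,"turn": 0,"jaw": 0},{"x": 0,"y": 0,"z": 0,"turn": 0,"jaw": 0}]}}

```text
t: 6.75
tool_pos: [0.4948, 0.0985, 0.0636]
tool_rot: [-1.163, 1.281, -1.28]
contact_force: [0.0, -0.6, -0.6]
opening: 0.0115
```

```bash
python3 - <<'E'
from st import *
from h import *
S=eyes.get_image("scene"); crop(S["img"],(355,185),40,10,"pics/s5.png")
E
```

```text
t 6.75 pos [0.4948 0.0985 0.0636] yaw -5.55 F [ 0.01 -0.58 -0.59] open 0.0115
pics/s5.png origin 315 155 scale 10
```

View pics/s5.png

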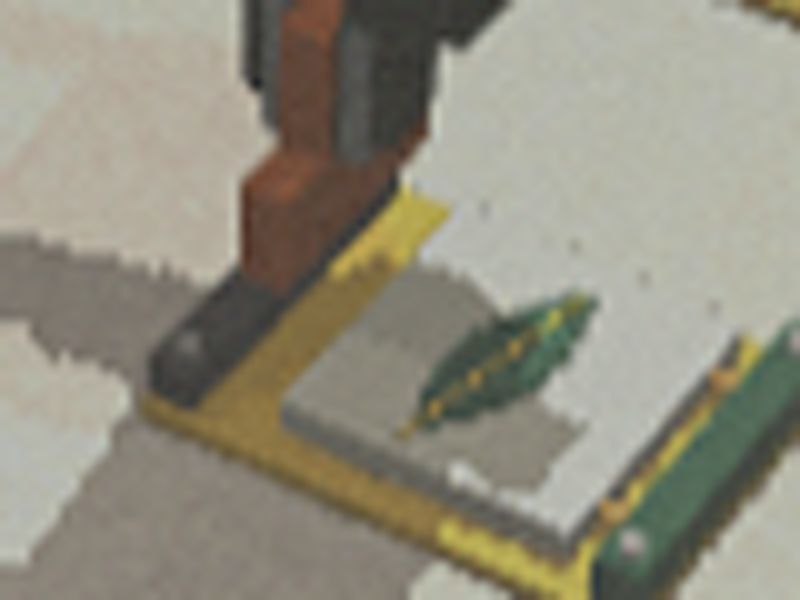

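```bash
python3 - <<'E'
from st import *
from fit import *
S=eyes.get_image("scene")
b=40.2
fit([(S,(315,155),[(277,296,6,-30,b),(243,272,-6,-30,b),(243,180,-6,-30,b+26),(278,207,6,-30,b+26)])],[.495,.098,-.097])
p=[.4948,.0985,np.radians(-5.5)]
c,s=np.cos(p[2]),np.sin(p[2])
for X,Y,Z in [(6,-30,b),(-6,-30,b),(-6,-30,b+26),(6,-30,b+26)]:
    uv=proj(S,[p[0]+(c*X-s*Y)/1e3,p[1]+(s*X+c*Y)/1e3,Z/1e3])[0]; print(((uv+.5-[315,155])*10).round())
E
```

```text
t 6.8 pos [0.4956 0.0986 0.0645] yaw -5.54 F [-0.02 -0.5  -0.52] open 0.0109
sub None xy mm [503.6  97. ] yaw deg -22.66 res px [ 0.1  0.3 -0.2 -0.2 -0.1 -0.2  0.2  0.1]
sub 0 xy mm [503.6  97. ] yaw deg -22.66 res px [ 0.1  0.3 -0.2 -0.2 -0.1 -0.2  0.2  0.1]
[282. 297.]
[234. 277.]
[235. 185.]
[284. 206.]
```

>>> {"op": "play_rows", "data": {"moves": [{"x": 0.03,"y": 0.03,"z": -1.2,"turn": 0,"jaw": 0},{"x": 0,"y": 0,"z": -0.8,"turn": 0,"jaw": 0},{"x": 0,"y": 0,"z": 0,"turn": 0,"jaw": 0},{"x": 0,"y": 0,"z": 0,"turn": 0,"jaw": 0}]}}

```text
t: 7.18
tool_pos: [0.4944, 0.0992, 0.0428]
tool_rot: [-1.164, 1.281, -1.279]
contact_force: [0.3, 0.5, -0.5]
opening: 0.0113
```

```bash
python3 - <<'E'
from st import *
from h import *
S=eyes.get_image("scene"); crop(S["img"],(355,185),40,10,"pics/s6.png")
E
```

```text
t 7.1833 pos [0.4944 0.0992 0.0428] yaw -5.5 F [ 0.32  0.51 -0.54] open 0.0113
pics/s6.png origin 315 155 scale 10
```

View pics/s6.png

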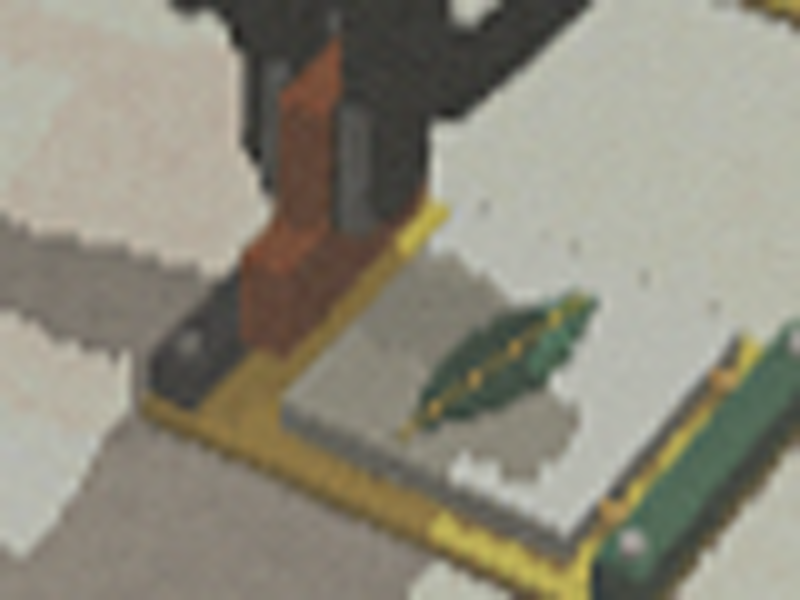

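```bash
python3 - <<'E'
from st import *
from h import *
S=eyes.get_image("scene"); T=eyes.get_image("top")
a=np.radians(-5.53);c,s=np.cos(a),np.sin(a)
for n,(p,z) in {"botR":((280,357),.0195),"botL":((240,335),.0195),"topL":((240,255),.0455),"topR":((283,277),.0455),"tile":((283,398),.017)}.items():
    w=ray(S,np.array([315,155])+(np.array(p)+.5)/10-.5,z)-[.5362,.0949,0]; print(n,((c*w[0]+s*w[1])*1e3).round(1),((-s*w[0]+c*w[1])*1e3).round(1))
crop(T["img"],(255,262),40,10,"pics/t6.png",2)
E
```

```text
t 7.2333 pos [0.4949 0.0992 0.0434] yaw -5.5 F [ 0.37 -1.56 -0.45] open 0.0114
botR -37.2 -27.7
botL -48.2 -26.6
topL -46.9 -29.0
topR -35.6 -29.8
tile -31.2 -35.8
pics/t6.png origin 215 232 scale 10
```

View pics/t6.png

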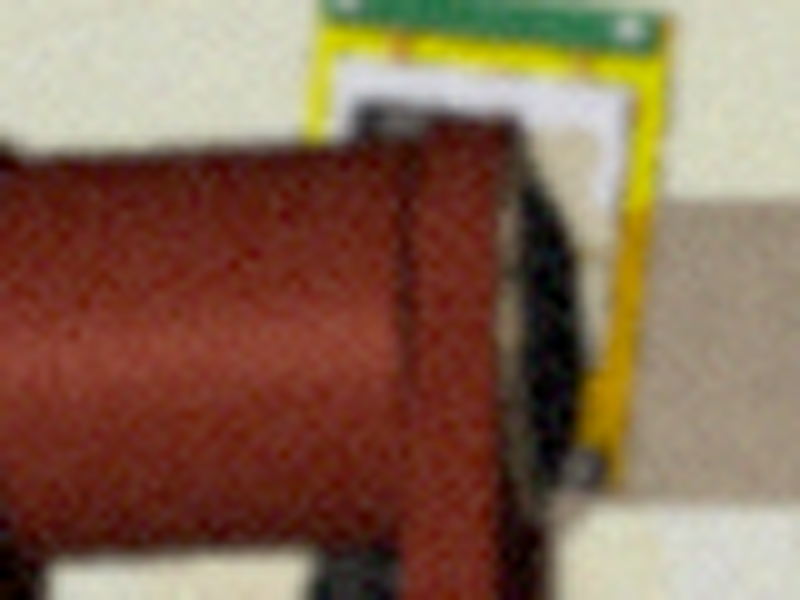

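>>> {"op": "play_rows", "data": {"moves": [{"x": 0.1,"y": 0,"z": -0.3,"turn": 0,"jaw": 0},{"x": 0,"y": 0,"z": -0.4,"turn": 0,"jaw": 0},{"x": 0,"y": 0,"z": -0.3,"turn": 0,"jaw": 0},{"x": 0,"y": 0,"z": 0,"turn": 0,"jaw": 0},{"x": 0,"y": 0,"z": 0,"turn": 0,"jaw": 0}]}}

```text
t: 7.75
tool_pos: [0.4959, 0.0992, 0.0334]
tool_rot: [-1.163, 1.28, -1.279]
contact_force: [0.3, -0.5, -0.5]
opening: 0.0111
```

```bash
python3 - <<'E'
from st import *
from h import *
S=eyes.get_image("scene"); crop(S["img"],(355,185),40,10,"pics/s7.png")
E
```

```text
t 7.75 pos [0.4959 0.0992 0.0334] yaw -5.5 F [ 0.31 -0.49 -0.45] open 0.0111
pics/s7.png origin 315 155 scale 10
```

View pics/s7.png

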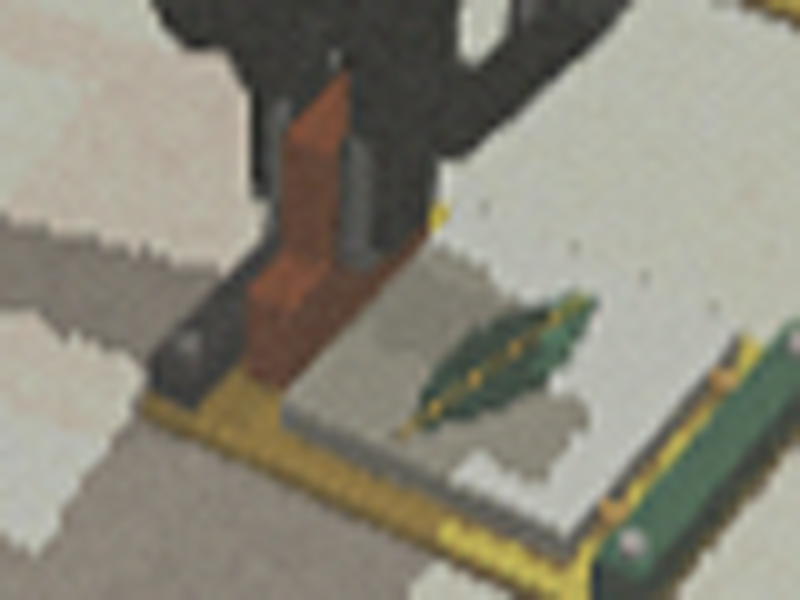

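No contact, spacer entering the gap (foot corner at crop (280,388)). Lower gently to the bed.

>>> {"op": "play_rows", "data": {"moves": [{"x": 0,"y": 0,"z": -0.2,"turn": 0,"jaw": 0},{"x": 0,"y": 0,"z": -0.1,"turn": 0,"jaw": 0},{"x": 0,"y": 0,"z": -0.05,"turn": 0,"jaw": 0},{"x": 0,"y": 0,"z": 0,"turn": 0,"jaw": 0},{"x": 0,"y": 0,"z": 0,"turn": 0,"jaw": 0}]}}

```text
t: 8.22
tool_pos: [0.4963, 0.0992, 0.0303]
tool_rot: [-1.162, 1.28, -1.28]
contact_force: [-0.6, 0.0, -0.8]
opening: 0.0111
```

>>> {"op": "play_rows", "data": {"moves": [{"x": 0,"y": 0,"z": -0.05,"turn": 0,"jaw": 0},{"x": 0,"y": 0,"z": 0,"turn": 0,"jaw": 0},{"x": 0,"y": 0,"z": 0,"turn": 0,"jaw": 0}]}}

```text
t: 8.47
tool_pos: [0.4963, 0.0992, 0.0298]
tool_rot: [-1.162, 1.28, -1.28]
contact_force: [0.4, 1.0, -1.3]
opening: 0.011
```

>>> {"op": "play_rows", "data": {"moves": [{"x": 0,"y": 0,"z": -0.05,"turn": 0,"jaw": 0},{"x": 0,"y": 0,"z": 0,"turn": 0,"jaw": 0},{"x": 0,"y": 0,"z": 0,"turn": 0,"jaw": 0}]}}

```text
t: 8.72
tool_pos: [0.4963, 0.0992, 0.0293]
tool_rot: [-1.162, 1.279, -1.28]
contact_force: [-0.1, 0.7, -0.1]
opening: 0.0114
```

>>> {"op": "play_rows", "data": {"moves": [{"x": 0,"y": 0,"z": -0.05,"turn": 0,"jaw": 0},{"x": 0,"y": 0,"z": 0,"turn": 0,"jaw": 0},{"x": 0,"y": 0,"z": 0,"turn": 0,"jaw": 0}]}}

```text
t: 8.97
tool_pos: [0.4964, 0.0992, 0.0293]
tool_rot: [-1.162, 1.28, -1.279]
contact_force: [-2.3, -0.6, 4.7]
opening: 0.0112
```

>>> {"op": "play_rows", "data": {"moves": [{"x": 0.1,"y": -0.01,"z": 0.03,"turn": 0,"jaw": 0},{"x": 0.1,"y": -0.01,"z": 0,"turn": 0,"jaw": 0},{"x": 0.1,"y": -0.01,"z": 0,"turn": 0,"jaw": 0},{"x": 0.1,"y": -0.01,"z": 0,"turn": 0,"jaw": 0},{"x": 0,"y": 0,"z": 0,"turn": 0,"jaw": 0},{"x": 0,"y": 0,"z": 0,"turn": 0,"jaw": 0}]}}

```text
t: 9.47
tool_pos: [0.4982, 0.0991, 0.0294]
tool_rot: [-1.167, 1.284, -1.276]
contact_force: [-10.2, 0.3, 11.7]
opening: 0.0114
```

>>> {"op": "play_rows", "data": {"moves": [{"x": 0.1,"y": -0.01,"z": 0,"turn": 0,"jaw": 0},{"x": 0.1,"y": -0.01,"z": 0,"turn": 0,"jaw": 0},{"x": 0.1,"y": -0.01,"z": 0,"turn": 0,"jaw": 0},{"x": 0,"y": 0,"z": 0,"turn": 0,"jaw": 0},{"x": 0,"y": 0,"z": 0,"turn": 0,"jaw": 0}]}}

```text
t: 9.88
tool_pos: [0.5003, 0.0989, 0.0294]
tool_rot: [-1.169, 1.286, -1.275]
contact_force: [-13.2, 1.1, 16.3]
opening: 0.0112
```

```bash
python3 - <<'E'
from st import *
from h import *
S=eyes.get_image("scene"); crop(S["img"],(355,185),40,10,"pics/s8.png")
E
```

```text
t 9.8833 pos [0.5003 0.0989 0.0294] yaw -5.5 F [-13.23   1.1   16.33] open 0.0112
pics/s8.png origin 315 155 scale 10
```

View pics/s8.png

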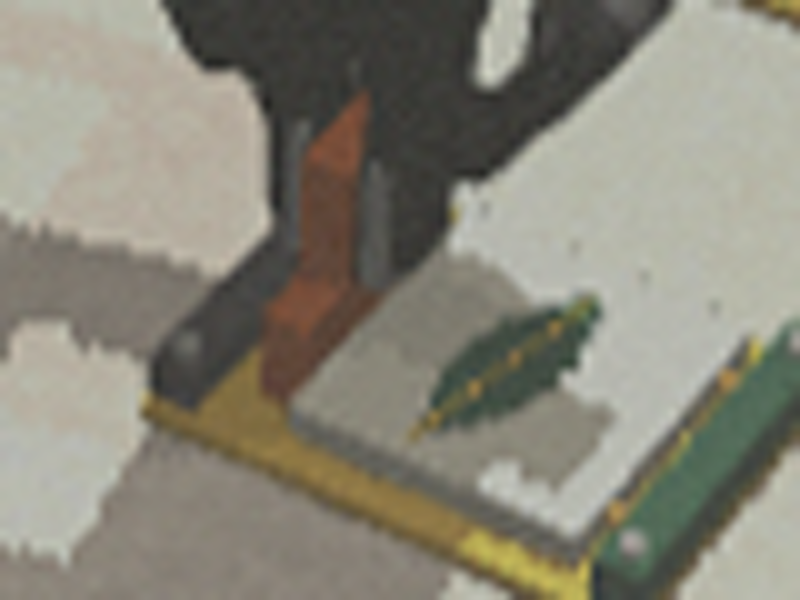

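>>> {"op": "play_rows", "data": {"moves": [{"x": 0,"y": 0,"z": 0.05,"turn": 0,"jaw": 0},{"x": 0,"y": 0,"z": 0.05,"turn": 0,"jaw": 0},{"x": 0,"y": 0,"z": 0,"turn": 0,"jaw": 0},{"x": 0,"y": 0,"z": 0,"turn": 0,"jaw": 0}]}}

```text
t: 10.27
tool_pos: [0.5009, 0.0987, 0.0294]
tool_rot: [-1.167, 1.285, -1.277]
contact_force: [-8.5, 1.3, 6.8]
opening: 0.0113
```

```bash
python3 - <<'E'
from st import *
print(m.round(4)[:,1:])
E
```

```text
t 10.2667 pos [0.5009 0.0987 0.0294] yaw -5.52 F [-8.54  1.33  6.77] open 0.0113
[[-6.200e-03  9.954e-01]
 [ 5.000e-04 -9.610e-02]
 [-1.000e+00 -6.200e-03]]
```

>>> {"op": "play_rows", "data": {"moves": [{"x": 0.1,"y": -0.01,"z": 0,"turn": 0,"jaw": 0},{"x": 0.1,"y": -0.01,"z": 0,"turn": 0,"jaw": 0},{"x": 0.1,"y": -0.01,"z": 0.03,"turn": 0,"jaw": 0},{"x": 0.1,"y": -0.01,"z": 0.02,"turn": 0,"jaw": 0},{"x": 0,"y": 0,"z": 0,"turn": 0,"jaw": 0},{"x": 0,"y": 0,"z": 0,"turn": 0,"jaw": 0}]}}

```text
t: 10.77
tool_pos: [0.5046, 0.0983, 0.0294]
tool_rot: [-1.167, 1.285, -1.276]
contact_force: [-7.8, 1.2, 4.3]
opening: 0.0111
```

>>> {"op": "play_rows", "data": {"moves": [{"x": 0.1,"y": -0.01,"z": 0,"turn": 0,"jaw": 0},{"x": 0.1,"y": -0.01,"z": 0,"turn": 0,"jaw": 0},{"x": 0,"y": 0,"z": 0,"turn": 0,"jaw": 0},{"x": 0,"y": 0,"z": 0,"turn": 0,"jaw": 0}]}}

```text
t: 11.1
tool_pos: [0.5061, 0.0982, 0.0294]
tool_rot: [-1.168, 1.286, -1.276]
contact_force: [-9.5, 1.2, 6.2]
opening: 0.0111
```

```bash
python3 - <<'E'
from st import *
from h import *
S=eyes.get_image("scene"); crop(S["img"],(355,185),40,10,"pics/s9.png")
E
```

```text
t 11.1 pos [0.5061 0.0982 0.0294] yaw -5.52 F [-9.49  1.23  6.25] open 0.0111
pics/s9.png origin 315 155 scale 10
```

View pics/s9.png

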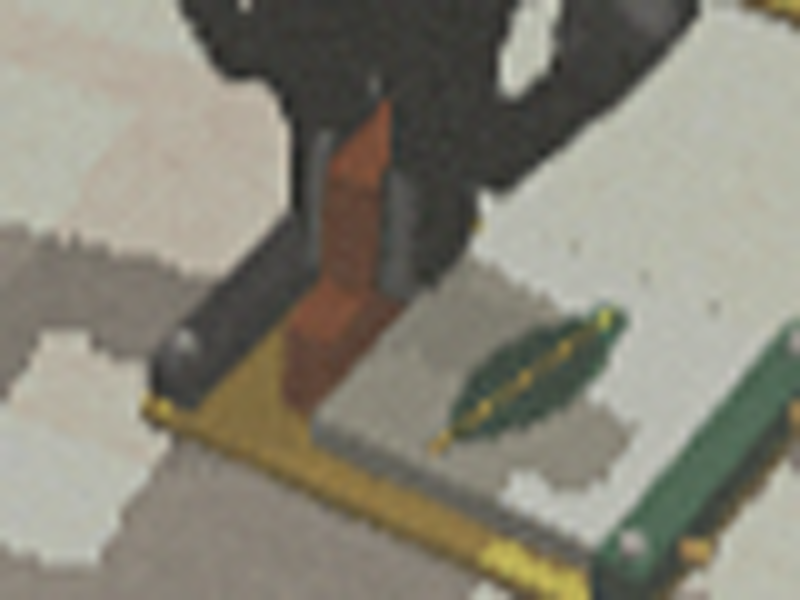

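>>> {"op": "play_rows", "data": {"moves": [{"x": 0.1,"y": -0.01,"z": 0.03,"turn": 0,"jaw": 0},{"x": 0.1,"y": -0.01,"z": 0,"turn": 0,"jaw": 0},{"x": 0,"y": 0,"z": 0,"turn": 0,"jaw": 0},{"x": 0,"y": 0,"z": 0,"turn": 0,"jaw": 0}]}}

```text
t: 11.48
tool_pos: [0.5064, 0.0982, 0.0294]
tool_rot: [-1.172, 1.29, -1.274]
contact_force: [-14.2, 1.9, 11.5]
opening: 0.0111
```

>>> {"op": "play_rows", "data": {"moves": [{"x": 0.1,"y": -0.01,"z": 0.02,"turn": 0,"jaw": 0},{"x": 0.05,"y": 0,"z": 0,"turn": 0,"jaw": 0},{"x": 0,"y": 0,"z": 0,"turn": 0,"jaw": 0},{"x": 0,"y": 0,"z": 0,"turn": 0,"jaw": 0}]}}

```text
t: 11.82
tool_pos: [0.5066, 0.0982, 0.0294]
tool_rot: [-1.174, 1.292, -1.272]
contact_force: [-18.2, 1.1, 14.7]
opening: 0.0112
```

>>> {"op": "play_rows", "data": {"moves": [{"x": 0,"y": 0,"z": 0.05,"turn": 0,"jaw": 0},{"x": 0,"y": 0,"z": 0.03,"turn": 0,"jaw": 0},{"x": 0,"y": 0,"z": 0,"turn": 0,"jaw": 0},{"x": 0,"y": 0,"z": 0,"turn": 0,"jaw": 0}]}}

```text
t: 12.15
tool_pos: [0.5065, 0.0981, 0.0294]
tool_rot: [-1.174, 1.292, -1.272]
contact_force: [-15.7, 2.0, 8.4]
opening: 0.0115
```

```bash
python3 - <<'E'
from st import *
from h import *
print(m.round(4)[:,1:])
S=eyes.get_image("scene"); crop(S["img"],(365,190),40,10,"pics/s10.png"); cv2.imwrite("pics/s10f.png",S["img"][:,:,::-1])
E
```

```text
t 12.15 pos [0.5065 0.0981 0.0294] yaw -5.53 F [-15.71   2.03   8.44] open 0.0115
[[-1.580e-02  9.952e-01]
 [ 9.000e-04 -9.630e-02]
 [-9.999e-01 -1.580e-02]]
pics/s10.png origin 325 160 scale 10
```

View pics/s10.png

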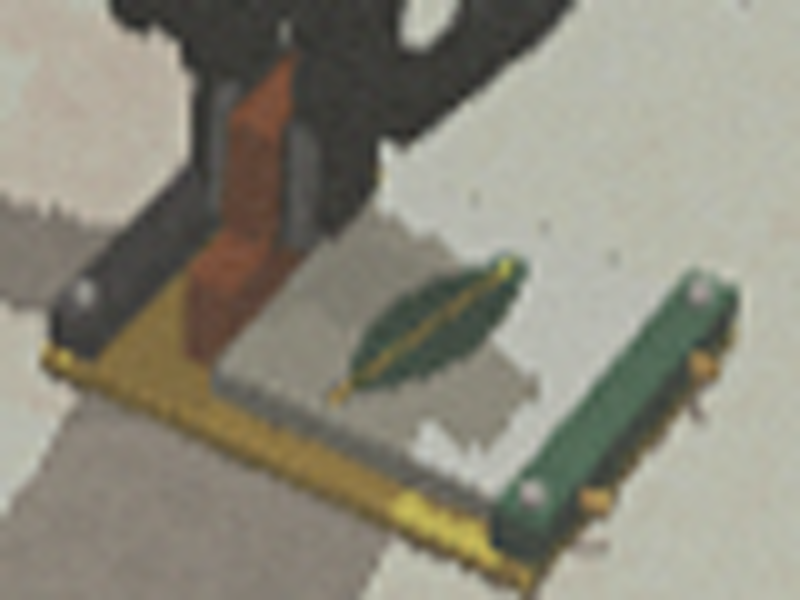

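View pics/s10f.png

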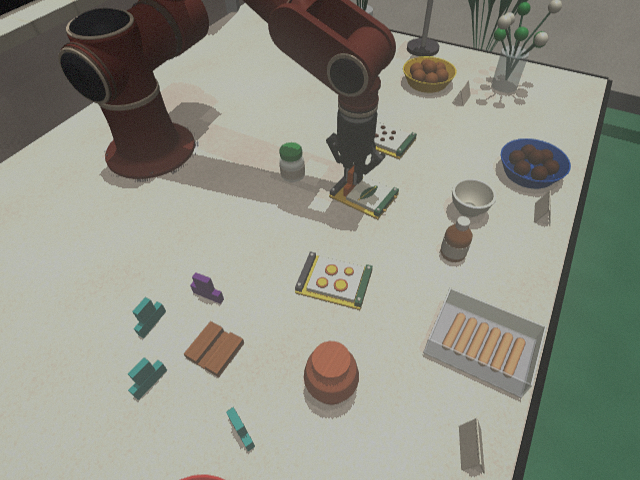

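```bash
python3 - <<'E'
from station import finish_job
print(finish_job())
import st
E
```

```text
the job is handed in; nothing more can be done
None
the job is handed in; nothing more can be done
```

The orange spacer is standing on the bed in the leaf-tile frame, and it is holding the tile flush against the green ledge. I handed the job in at about 12 s with the gripper still closed on the tab at 60 N.

- **Flush:** The last picture shows no gap between the tile and the ledge. The tool also stopped moving at x ≈ 0.5065 m while the force kept rising, which fits the calculated flush position of about 0.506 m.
- **Push:** The holding force along the push was about 16 N at the end, and about 18 N at its highest. The springs push back with 5 N when flush.
- **On the bed:** The tool height stayed at 29.4 mm. That matches the foot resting on the bed, with an upward force of about 8 N.
- **Clearances:** The fingertips ended about 12 mm above the top of the tile. In the last full view the other two frames, the look-alikes and the surrounding things appear where they were.

Three things were less exact:

- **Camera agreement:** The two cameras disagreed by up to 2.7 mm on the frame's position. I shifted the spacer about 1 mm before lowering it fully, and it went in without touching the bar or the tile.
- **Tilt:** While holding the push, the tool leans about 0.9°, so the spacer may lean slightly as well.
- **Top view:** The arm blocked the top camera over the gap, so the final flush check relies on the scene camera and the force readings.

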